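Load the sensor carrier under the hold-down spring of the test nest

TASK

Load the sensor carrier into the test nest: with a fingertip on its thumb step, press the carrier down firmly on the sprung bed and, keeping it pressed, slide it forward under the forked leaf spring until it is fully home against the end stop. Then let go, so that the spring alone holds it down. Do not lift the carrier off the bed, and leave the other things on the bench where they are.

Things in the scene. Friction and masses are not known exactly. Their poses are not given: they have to be found in the camera images.
- nest: Test nest, fixed on the bench: black base 310 (x) x 120 (y) x 12 mm; origin at the centre of its underside, z up. Its x axis is the loading direction: open end at -x, spring and stop at +x. Two aluminium side guides (inner faces y = +-31.5 mm, tops 39 mm up, x = -153 to 87 mm) form the lane. Carrier home and held down: its origin at x 25, y 0, z 24 mm in this frame.
- end_stop (a point): Middle of the top edge of the steel end stop's face (nest x = 85 mm, 34 mm up), which the carrier's front face meets when home. Behind it, from nest x = 109 to 143 mm, is the black block that clamps the spring, 57 mm high with its screws.
- carrier: Sensor carrier, loose in the lane on the sprung bed, about 0.25 kg: brown plate 120 (x) x 60 (y) x 10 mm, origin at its underside's centre, x axis along the lane towards the spring. Its flat front goes under the spring; a small round sensor (18 mm wide, 5 mm high, at x = 32 mm) passes between the prongs. Starts with its underside 34 mm above the bench, 80 to 110 mm short of home.
- thumb_pad (a point): Where to press: on the carrier's thumb step, the raised rear 45 mm of the plate, its top 18 mm above the carrier's underside; 40 mm behind the carrier's origin, on its centre line. At the step's front a cross rib 6 mm thick, 8 mm higher, spans the full width (carrier x = -21 to -15 mm), so the flat is 39 x 60 mm, the rib's near face 19 mm ahead of this point: push against it.
- bed (a joint): How far the sprung dark steel bed between the guides is pressed down, m: 0 up (top 34 mm above the bench), 0.010 fully down (top 24 mm). It stays level. Besides the carrier's weight it takes about 4 N to start it down and about 8 N to hold it fully down; it rises again when released unless the leaf spring holds the carrier.
- leaf_spring (a joint): How far the forked leaf spring is bent up, rad: 0 at rest, about 0.04 with the carrier under it, at most 0.35. Two polished steel prongs 12 mm wide at nest y = +-20 mm, clamped at the far end (nest x = 115 mm, 49 mm up). An unpressed carrier runs against the lip and jams; pressed fully down it slips under.
- spring_lip (a point): Middle of the spring's upturned rolled lip, between the two prongs (nest x = 22 mm, about 40 mm above the bench at rest): the edge the carrier passes under when pressed down (its top is then 34 mm up).
- spring_bow (a point): Middle of the bow, the spring's lowest line (nest x = 48 mm, underside 31 mm above the bench at rest), between the prongs. The carrier lifts it 3 mm; it then presses on the carrier with about 12 N and drags: sliding takes about 5 to 12 N.
- tape_roll: bystander: roll of blue tape lying flat, 100 mm across, 24 mm high, left of the nest; origin at its underside's centre
- screwdriver: bystander: screwdriver lying right of the nest, 190 mm long
- optic_post: bystander: steel post on a round foot, 42 mm across, 70 mm high, left of the loading end; origin at its underside's centre
- terminal_strip: bystander: black terminal strip 80 x 30 x 24 mm, right of the screwdriver
- screw_tray: bystander: grey tray 110 x 80 x 30 mm, left on the bench
- jar: bystander: white jar 56 mm across, 70 mm high, left at the back
- wrench: bystander: wrench 160 mm long lying right on the bench
Mind the look-alikes: they are no part of the job. What is shaped like the carrier but red is not meant.

How it is judged:
By the outcome, as a careful person would: the job done as asked, in the order asked, and still so for the second after the job is handed in, with the robot touching nothing.
It also fails if it takes over 42 s, if anything falls off the work surface, if the arm or the gripper's body presses on something with over 40 N, if the wrist force passes 120 N, or if a joint passes its speed limit or range.

ROBOT

A 6-joint arm with a two-finger parallel gripper is mounted at the origin on the work surface. World frame = base frame: x ahead of the robot, y to its left, z up, the work surface at z = 0. Lengths are in m, angles in degrees, forces in N, time in s.
With the tool pointing down it reaches from about 0.375 to 0.9 m from the base axis. Payload 3.1 kg.
Tool frame: the origin (TCP) lies midway between the tips of the shut fingers; the grasp point (between the pads) lies 19 mm behind it; x points along the fingers, z is the direction in which the jaws open and shut, and the axes are right-handed (so a half turn about x gives the same grasp; the last joint's range is limited). The gripper opens to 87 mm and grips with 3 to 60 N. Pads are 19 mm wide; open, the fingers measure 117 mm over their backs; the gripper's body (75 mm by 190 mm) begins 51 mm behind the grasp point.
Start: joints at [54.803, 30.224, 82.088, -0, 67.689, -10.227], TCP at [0.264, 0.567, 0.223] pointing down, gripper open.
Joint ranges: [-176.69, 176.69], [-43.24, 126.21], [12.49, 139.97], [-82, 262], [0, 151.66], [-163.58, 163.58]. Speed limits (degrees/s): [159.86, 159.86, 180, 180, 180, 180].

INTERFACE

Orientations are given as a 3x3 rotation matrix whose columns are the frame's x, y, z axes.
In Python, from rig import * gives the robot as it stands.
- The arm moves only by the tool play_rows, never from a script. Its argument "rows" is a list that holds one entry, the list of rows, each a list of 7 numbers: the shift along the tool's x, y, z in m, then the turn, a rotation vector about the tool's x, y, z in degrees, then the finger opening in m, from 0 to 0.087. A call has 1 to 12 rows; each row is the pose to reach, as a shift and turn from the pose commanded when the call began, along the tool's axes at that moment; what a row does not reach only later rows make up. A row lasts 1/10 s, in which the tool goes at most 50 mm and 8.59 degrees, less where a joint would pass 70% of its speed; a pose out of reach is approached as far as the arm can. A call with a gripper value outside its range is refused whole. The fingers move at their own pace and stop on an object; the grip force is fixed at half the most. Time passes only in rows, so rows that repeat a pose let the fingers close. It gives the time, the measured TCP pose, the force and the opening at its end, in the units of the state.
- read_state(): the state, without advancing time (a new reading comes with each control period).
- capture(name): name is "scene" or "top"; returns a dict with "pixels" (480x640x3 uint8, red, green, blue), "intrinsics" (3x3 intrinsics, pixels), "rvec" (rotation vector, rad) and "tvec" (3), from world to camera coordinates, as OpenCV has them. Camera axes: x right, y down, z forward; pixel columns grow to the right and rows downward; lengths in m; the calibration is good to about 2 mm. A picture is of the moment at which its call begins. There is no depth.
- hand_in(): hands the job in, once; it reports no verdict.
Trained networks look in the newest picture that a camera, given by its name, has taken for a name from the list of things; names that differ only in an ending like _2 or _b are one class to them, and where a whole thing is asked for, a point or a joint stands for the part that bears it (a point fixed in the world has none). Each returns a list of dicts, best first, with "p" (0 to 1); they miss things now and then, are a little off and sometimes report something else, mostly with a low value. They report only what shows in the picture. A call takes as long as a camera call. They do not tell look-alikes from the thing itself.
- trace(camera, target): "mask" (480x640 bool, what is visible of it) and "at" ([column, row] in pixels, amid what is visible of it).
The state is a dict: "time_s": time; "joint_positions": joint angles; "qvel": joint speeds; "tau": joint torques, N m; "position": TCP position; "tcp_rot": TCP orientation; "force": force on the tool from outside, world axes, zero at the start; "moment": the same for the moment, N m; "opening": opening from 0.0 (shut) to 1.0 (fully open).
Only numpy, scipy, OpenCV 4.12 (cv2) and the standard library are available. Lean on these libraries where they do the work, as an engineer would, in place of code of your own. Each camera call takes 0.05 s, during which the arm holds its last target.

## Working session

There is one attempt and no reset: what is moved stays moved. The work goes in short steps, Python scripts to look and compute and a tool call to move; the robot and the scene stay as the last step left them, time stands still between calls to the robot, and variables do not carry over. Pictures are saved under pics/ and viewed, and the job is handed in when it is done.

Besides the shell and the picture viewer there is one more tool, called after "Call:" in YAML: its name, and indented under it one key for each argument. play_rows: Moves the arm, as the interface text tells. Its arguments: {"type":"object","properties":{"rows":{"type":"array"}},"required":["rows"]}

```bash
mkdir -p pics; ls; python3 - <<'E'
from rig import *
import cv2
s=read_state(); print(s)
for n in("scene","top"):
    c=capture(n); cv2.imwrite(f"pics/{n}0.png",c["pixels"][:,:,::-1]); print(n,c["intrinsics"],c["rvec"],c["tvec"])
    for t in("nest","carrier","thumb_pad","end_stop","spring_lip","spring_bow"):
        try: print(t,[(round(d["p"],2),d["at"],int(d["mask"].sum())) for d in trace(n,t)])
        except Exception as e: print(t,e)
E
```

```text
pics
{'time_s': 0.0, 'joint_positions': array([ 5.48019600e+01,  3.02770307e+01,  8.21545286e+01,  8.93432352e-04,
        6.76874810e+01, -1.02267828e+01]), 'qvel': array([ 0.05997064, -0.00550892,  0.0378444 ,  0.07819086, -0.05880979,
       -0.00198071]), 'tau': array([ 8.26473879e-04, -4.40050292e+01, -1.76597178e+01,  6.34914148e-02,
        5.83246630e-02, -1.48025256e-04]), 'position': array([0.26340413, 0.56600706, 0.22160268]), 'tcp_rot': array([[-1.20935165e-03, -9.06516945e-01,  4.22167699e-01],
       [-1.68946252e-03,  4.22169257e-01,  9.06515452e-01],
       [-9.99997842e-01,  3.83059456e-04, -2.04207749e-03]]), 'force': array([0.37250825, 0.47185865, 0.58546716]), 'moment': array([0.03270593, 0.0191352 , 0.01528771]), 'opening': 0.9959267719448988}
scene [[578.46013104   0.         331.07697564]
 [  0.         578.46013104 238.15325059]
 [  0.           0.           1.        ]] [ 1.6441021   2.10244503 -0.69333419] [ 0.16286877 -0.40233688  1.73757561]
nest [(0.88, [317.9, 293.8], 4789)]
carrier [(0.75, [235.4, 226.7], 1051), (0.68, [304.5, 248.4], 1181), (0.34, [257.8, 277.5], 421)]
thumb_pad [(0.77, [236.6, 225.0], 1012), (0.62, [307.1, 248.9], 1125)]
end_stop [(0.73, [317.7, 299.2], 4817)]
spring_lip [(0.63, [321.0, 307.9], 358)]
spring_bow [(0.59, [320.5, 307.7], 365), (0.33, [519.8, 295.9], 789)]
top [[541.45598972   0.         313.037561  ]
 [  0.         541.45598972 241.88696903]
 [  0.           0.           1.        ]] [ 2.16711946 -2.10949964  0.1500928 ] [-0.00926702  0.57206087  1.62528952]
nest [(0.67, [329.9, 210.2], 3062)]
carrier [(0.86, [339.6, 235.4], 673), (0.63, [179.5, 228.6], 341), (0.59, [399.5, 254.9], 729)]
thumb_pad [(0.86, [341.7, 233.0], 778), (0.79, [401.9, 255.2], 739)]
end_stop [(0.63, [323.3, 208.1], 2798)]
spring_lip [(0.82, [323.1, 188.9], 245), (0.29, [340.5, 236.1], 720)]
spring_bow [(0.48, [323.4, 190.0], 235), (0.19, [341.3, 236.8], 736)]
```

```bash
python3 - <<'E'
import cv2
a=cv2.imread("pics/top0.png"); b=cv2.imread("pics/scene0.png")
cv2.imwrite("pics/t1.png",cv2.resize(a[140:290,240:440],None,fx=4,fy=4,interpolation=cv2.INTER_CUBIC))
cv2.imwrite("pics/s1.png",cv2.resize(b[190:390,200:450],None,fx=3,fy=3,interpolation=cv2.INTER_CUBIC))
E
```

```text
(no output)
```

View pics/top0.png

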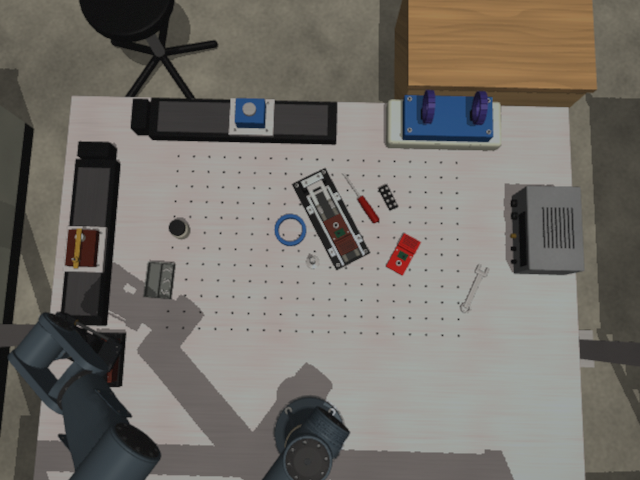

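View pics/scene0.png

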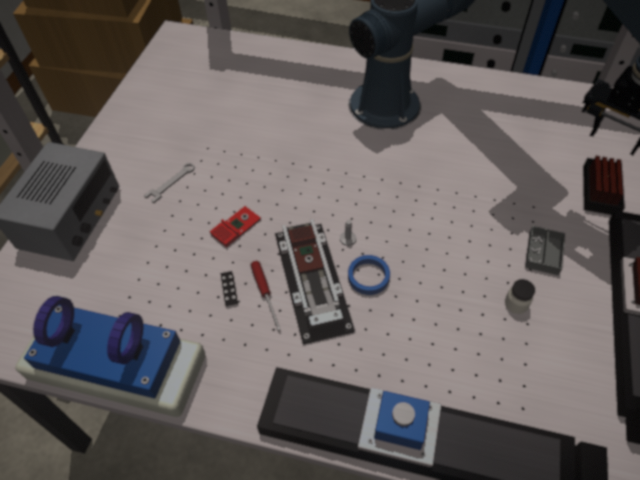

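View pics/t1.png

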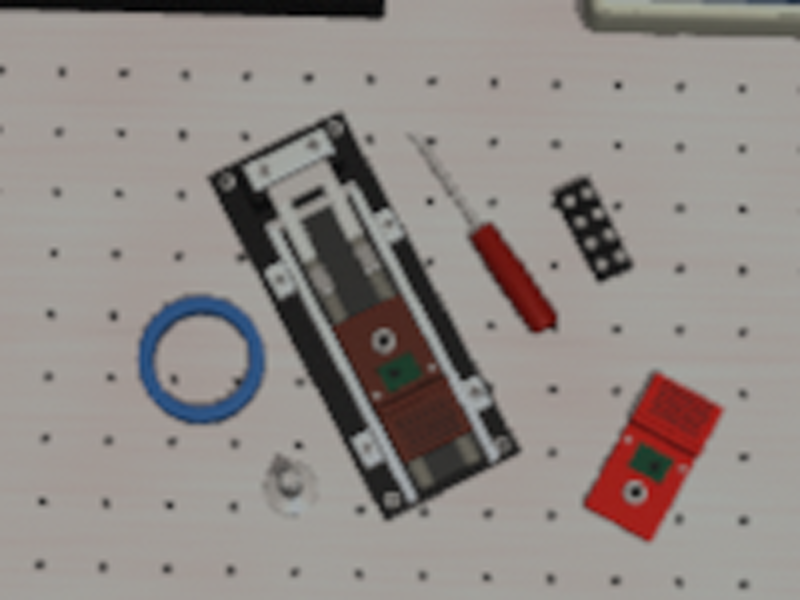

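View pics/s1.png

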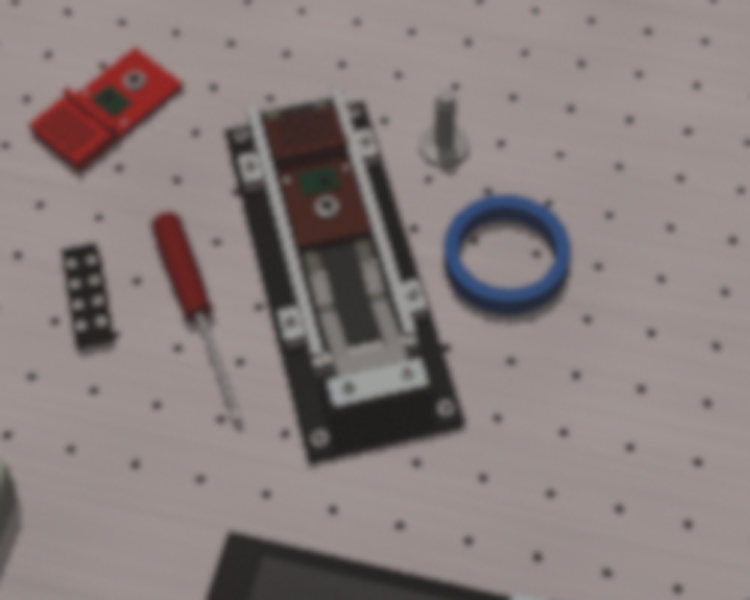

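Top view: nest runs up-left, with base corners in the crop near (210,178), (342,113), (520,450), (387,520). The brown carrier is near the lower (loading) end, and the red look-alike is outside on the right. Next I fit the poses.

```bash
cat > fit.py <<'E'
import numpy as np, cv2
from scipy.optimize import least_squares
from rig import *
C={n:capture(n) for n in("scene","top")}
def proj(n,P):
    c=C[n]; return cv2.projectPoints(np.array(P,float),c["rvec"],c["tvec"],c["intrinsics"],None)[0][:,0]
def w(p,P):
    P=np.array(P,float);a=p[2];R=np.array([[np.cos(a),-np.sin(a)],[np.sin(a),np.cos(a)]])
    return np.c_[P[:,:2]@R.T+p[:2],P[:,2]]
un=lambda uv,f,o:(np.array(uv,float)+.5)/f-.5+np.array(o)
E
python3 - <<'E'
from fit import *
h=.012
N=[[.155,.06,h],[.155,-.06,h],[-.155,-.06,h],[-.155,.06,h]]
T=un([[210,178],[342,113],[520,450],[387,520]],4,(240,140))
S=un([[463,425],[312,463],[228,130],[365,100]],3,(200,190))
def r(p,which): 
    o=[]
    if 't' in which:o.append(proj("top",w(p,N))-T)
    if 's' in which:o.append(proj("scene",w(p,N))-S)
    return np.concatenate(o).ravel()
for wh in('t','s','ts'):
    q=least_squares(r,[.6,0,.47],args=(wh,)); print(wh,q.x[:2],np.degrees(q.x[2]),q.fun.round(1))
p=q.x
# carrier: front top corners & rear step top corners, 1-d offset d (carrier origin x in nest)
z0=.034
K=lambda d:[[d+.06,.03,z0+.01],[d+.06,-.03,z0+.01],[d-.06,.03,z0+.018],[d-.06,-.03,z0+.018]]
Tc=un([[333,322],[398,297],[405,460],[472,430]],4,(240,140))
Sc=un([[370,237],[300,250],[337,108],[263,117]],3,(200,190))
for n,U in(("top",Tc),("scene",Sc)):
    q=least_squares(lambda v:(proj(n,w(p,np.array(K(v[0]))+[0,v[1],0]))-U).ravel(),[-.07,0]); print(n,q.x,q.fun.round(1))
    im=cv2.resize(C[n]["pixels"][:,:,::-1],None,fx=4,fy=4,interpolation=cv2.INTER_CUBIC)
    d=q.x[0]
    for P,col in((N,(0,255,255)),(K(d),(255,255,0)),([[d-.04,0,.052],[d-.021,-.03,.052],[d-.021,.03,.052],[.085,0,.034],[.022,0,.04],[d+.032,0,.049]],(0,255,0)),([[-.153,s*.0315,.039] for s in(1,-1)]+[[.087,s*.0315,.039] for s in(1,-1)],(255,0,255))):
        for u in proj(n,w(p,P)): cv2.circle(im,tuple(int(x) for x in (u+.5)*4-.5),3,col,1)
    o=(960,560) if n=="top" else (860,820)
    cv2.imwrite(f"pics/{n}_fit.png",im[o[1]:o[1]+600,o[0]:o[0]+800])
E
```

```text
t [ 0.6549932  -0.04671792] 28.55209070367752 [-0.5 -0.3 -0.1 -0.6  0.7  0.5 -0.1  0.4]
s [ 0.65866689 -0.04758129] 28.377148453286527 [ 1.5 -0.2 -1.3 -0.5 -0.7  0.2  0.5  0.6]
ts [ 0.65719047 -0.0473572 ] 28.411818044901874 [-0.2 -1.1  0.3 -1.3  0.8 -0.1 -0.1 -0.3  1.7 -0.8 -1.  -1.  -0.5 -0.3
  0.7  0.1]
top [-0.06526429  0.00229245] [-0.3  1.2  0.6 -1.2 -0.5  0.6  0.2 -0.7]
scene [-0.06396889 -0.00237606] [ 0.9 -1.3 -1.1 -0.2 -0.1 -0.2  0.3  1.8]
```

View pics/top_fit.png

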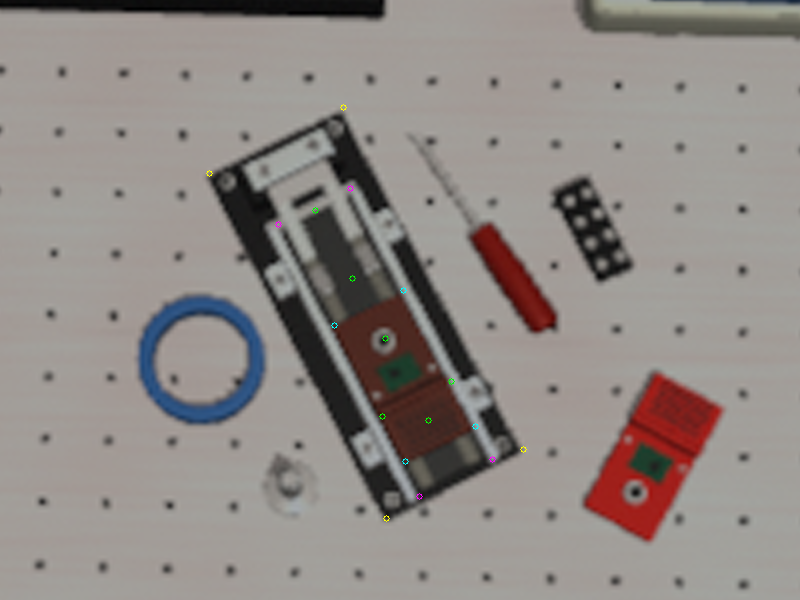

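View pics/scene_fit.png

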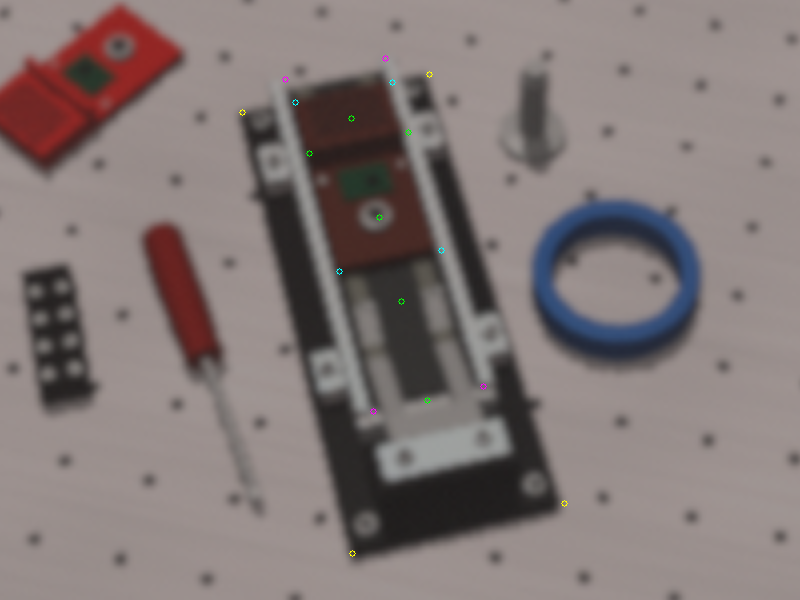

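```bash
cat > go.py <<'E'
from rig import *
import numpy as np
from scipy.spatial.transform import Rotation as R
NP=np.array([.656,-.047]); A=np.radians(28.45); ex=np.array([np.cos(A),np.sin(A),0]); ey=np.array([-ex[1],ex[0],0])
def tgt(nx,ny,z): return np.r_[NP,0]+nx*ex+ny*ey+[0,0,z]
Rt=np.c_[[0,0,-1],ex,np.cross([0,0,-1],ex)]
def rep(nx,ny,z,s=None):
    s=s or read_state(); T=s["tcp_rot"]
    p=s["position"]; d=p-np.r_[NP,0]
    print("t",s["time_s"],"pos",p.round(4),"nest",(d@ex).round(4),(d@ey).round(4),"F",s["force"].round(1),"Fnest",(s["force"]@ex).round(1),"M",s["moment"].round(2))
    print("shift",(T.T@(tgt(nx,ny,z)-p)).round(4),"rot",np.degrees(R.from_matrix(T.T@Rt).as_rotvec()).round(2),"open",s["opening"])
E
python3 -c "
from go import *
rep(-.105,0,.2)"
```

```text
t 0.8 pos [0.2638 0.5666 0.2226] nest -0.0525 0.7263 F [-0.5 -0.7  0.2] Fnest -0.8 M [ 0.05 -0.01  0.06]
shift [ 0.0226 -0.552  -0.475 ] rot [126.58   0.    -0.  ] open 1.0033381836449489
```

Call:
play_rows:
  rows:
    - [[0,-0.276,-0.238,63,0,0,0],[0,-0.276,-0.238,63,0,0,0],[0,-0.276,-0.238,63,0,0,0],[0,-0.276,-0.238,63,0,0,0],[0,-0.276,-0.238,63,0,0,0],[0,-0.276,-0.238,63,0,0,0],[0,-0.276,-0.238,63,0,0,0],[0,-0.276,-0.238,63,0,0,0]]

```text
time_s: 1.6
position: [0.4155, 0.2307, 0.2229]
tcp_rot: [[0.002, -0.027, 1.0], [-0.001, 1.0, 0.027], [-1.0, -0.001, 0.002]]
force: [-0.8, -0.2, 0.3]
opening: 0.355
```

```bash
python3 -c "
from go import *
rep(-.105,0,.15)"
```

```text
t 1.6 pos [0.4155 0.2307 0.2229] nest -0.0791 0.3587 F [-0.8 -0.2  0.3] Fnest -0.8 M [-0.06  0.05  0.01]
shift [ 0.0734 -0.3316  0.1391] rot [63.11  0.11  0.  ] open 0.35542801852369904
```

Call:
play_rows:
  rows:
    - [[0.073,-0.332,0.139,63.1,0.1,0,0],[0.073,-0.332,0.139,63.1,0.1,0,0],[0.073,-0.332,0.139,63.1,0.1,0,0],[0.073,-0.332,0.139,63.1,0.1,0,0],[0.073,-0.332,0.139,63.1,0.1,0,0],[0.073,-0.332,0.139,63.1,0.1,0,0],[0.073,-0.332,0.139,63.1,0.1,0,0],[0.073,-0.332,0.139,63.1,0.1,0,0],[0.073,-0.332,0.139,63.1,0.1,0,0],[0.073,-0.332,0.139,63.1,0.1,0,0]]

```text
time_s: 2.6
position: [0.5632, -0.0917, 0.1494]
tcp_rot: [[-0.003, 0.875, 0.485], [0.002, 0.485, -0.875], [-1.0, -0.002, -0.003]]
force: [-0.0, 0.1, -0.7]
opening: 0.01
```

```bash
python3 -c "
from go import *
rep(-.105,0,.065)"
```

```text
t 2.6 pos [ 0.5632 -0.0917  0.1494] nest -0.1028 0.0049 F [-0.   0.1 -0.7] Fnest 0.0 M [-0.06  0.14 -0.01]
shift [ 0.0843 -0.0021  0.0052] rot [ 0.54 -0.19  0.1 ] open 0.009860531638373773
```

Call:
play_rows:
  rows:
    - [[0.084,-0.001,0.004,0,-0.2,0.1,0],[0.084,-0.001,0.004,0,-0.2,0.1,0],[0.084,-0.001,0.004,0,-0.2,0.1,0],[0.084,-0.001,0.004,0,-0.2,0.1,0]]

```text
time_s: 3.0
position: [0.5646, -0.0947, 0.066]
tcp_rot: [[0.001, 0.874, 0.486], [-0.001, 0.486, -0.874], [-1.0, 0.0, 0.001]]
force: [0.1, -0.5, -0.3]
opening: 0.005
```

```bash
python3 - <<'E'
from go import *
import cv2
for n,o in(("top",(300,170)),("scene",(230,170))):
    im=capture(n)["pixels"][:,:,::-1]; cv2.imwrite(f"pics/{n}2.png",cv2.resize(im[o[1]:o[1]+112,o[0]:o[0]+150],None,fx=5,fy=5,interpolation=cv2.INTER_CUBIC))
rep(-.105,0,.050)
E
```

```text
t 3.1 pos [ 0.5664 -0.0959  0.0677] nest -0.1021 -0.0003 F [-0.2 -0.1  0.3] Fnest -0.3 M [-0.07  0.09 -0.  ]
shift [ 0.0177 -0.003  -0.0004] rot [ 0.58  0.27 -0.19] open 0.004114827139382438
```

View pics/top2.png

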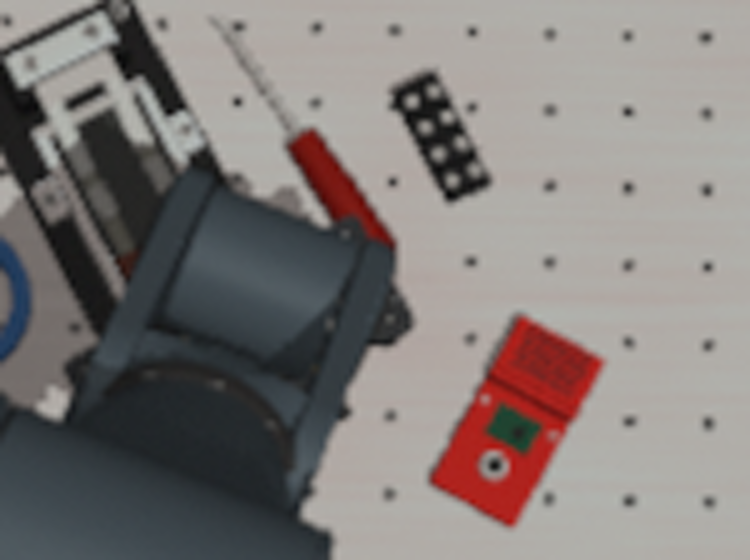

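View pics/scene2.png

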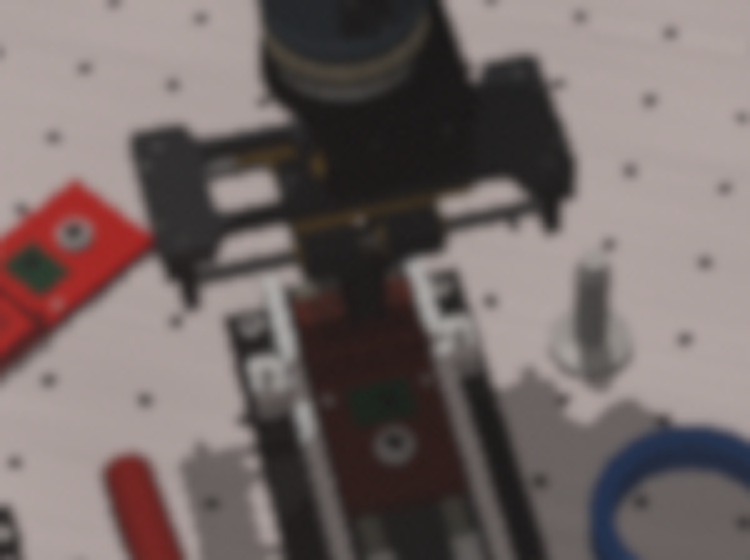

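The finger is centred over the step, behind the rib (scene crop ~(360,300)). Descending to press.

Call:
play_rows:
  rows:
    - [[0.012,-0.003,0,0.5,0.2,-0.1,0],[0.016,-0.003,0,0.5,0.2,-0.1,0],[0.018,-0.003,0,0.5,0.2,-0.1,0],[0.021,-0.003,0,0.5,0.2,-0.1,0],[0.023,-0.003,0,0.5,0.2,-0.1,0]]

```text
time_s: 3.6
position: [0.5631, -0.0982, 0.0435]
tcp_rot: [[0.0, 0.88, 0.476], [0.0, 0.476, -0.88], [-1.0, 0.0, -0.0]]
force: [-1.1, 1.8, 8.1]
opening: 0.002
```

```bash
python3 -c "
from go import *
rep(-.105,0,.042)"
```

```text
t 3.6 pos [ 0.5631 -0.0982  0.0435] nest -0.106 -0.0008 F [-1.1  1.8  8.1] Fnest -0.1 M [0.05 0.22 0.  ]
shift [ 0.0015  0.001  -0.0008] rot [-0.04 -0.02 -0.01] open 0.0016068692474722182
```

Call:
play_rows:
  rows:
    - [[0.002,0,-0.001,0,0,0,0],[0.003,0,-0.001,0,0,0,0],[0.003,0,-0.001,0,0,0,0]]

```text
time_s: 3.9
position: [0.5631, -0.0981, 0.0423]
tcp_rot: [[0.001, 0.879, 0.476], [-0.001, 0.476, -0.879], [-1.0, 0.001, 0.002]]
force: [-3.6, -1.9, 17.2]
opening: 0.006
```

```bash
python3 -c "
from go import *
rep(-.105,0,.042)"
```

```text
t 3.9 pos [ 0.5631 -0.0981  0.0423] nest -0.106 -0.0007 F [-3.6 -1.9 17.2] Fnest -4.1 M [-0.25  0.66  0.01]
shift [ 0.0003  0.001  -0.0007] rot [ 0.    0.1  -0.04] open 0.005668679605802789
```

Fully down (TCP z 42.3 mm, 17 N). Sliding forward.

Call:
play_rows:
  rows:
    - [[0.001,0.003,0,0,0,0,0],[0.001,0.007,0,0,0,0,0],[0.001,0.011,0,0,0,0,0],[0.001,0.015,0,0,0,0,0],[0.001,0.019,0,0,0,0,0],[0.001,0.023,0,0,0,0,0],[0.001,0.027,0,0,0,0,0],[0.001,0.03,0,0,0,0,0]]

```text
time_s: 4.7
position: [0.5883, -0.0846, 0.0422]
tcp_rot: [[-0.001, 0.879, 0.477], [-0.002, 0.477, -0.879], [-1.0, -0.002, 0.001]]
force: [-6.4, -4.6, 23.9]
opening: 0.005
```

```bash
python3 - <<'E'
from go import *
import cv2
n,o="scene",(250,210)
im=capture(n)["pixels"][:,:,::-1]; cv2.imwrite(f"pics/{n}3.png",cv2.resize(im[o[1]:o[1]+112,o[0]:o[0]+150],None,fx=5,fy=5,interpolation=cv2.INTER_CUBIC))
rep(-.04,0,.042)
E
```

```text
t 4.75 pos [ 0.5888 -0.0843  0.0422] nest -0.0769 -0.0008 F [-6.6 -3.2 22.7] Fnest -7.3 M [-0.69  1.36  0.01]
shift [ 0.0002  0.0369 -0.0008] rot [0.06 0.09 0.09] open 0.0024826025486299483
```

View pics/scene3.png

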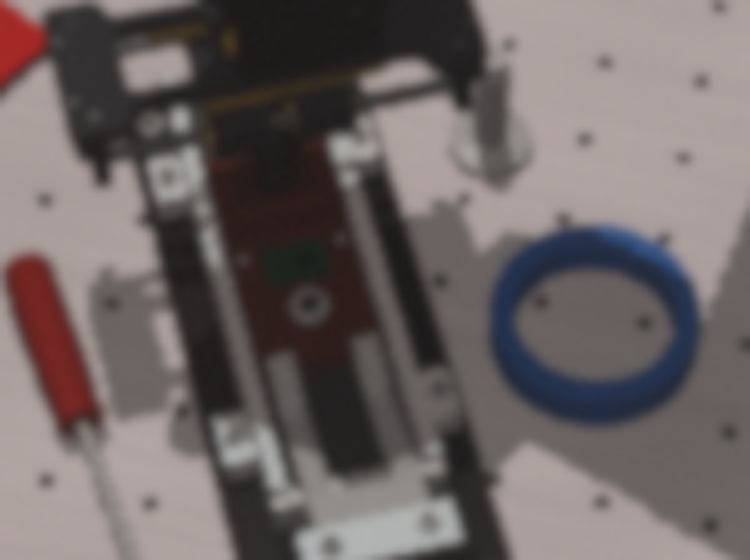

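Call:
play_rows:
  rows:
    - [[0,0.004,-0.0005,0,0,0,0],[0,0.008,-0.0005,0,0,0,0],[0,0.012,-0.0005,0,0,0,0],[0,0.016,-0.0005,0,0,0,0],[0,0.02,-0.0005,0,0,0,0],[0,0.024,-0.0005,0,0,0,0],[0,0.028,-0.0005,0,0,0,0],[0,0.032,-0.0005,0,0,0,0]]

```text
time_s: 5.55
position: [0.6095, -0.0712, 0.0422]
tcp_rot: [[-0.016, 0.877, 0.48], [-0.005, 0.48, -0.877], [-1.0, -0.017, -0.003]]
force: [-20.0, -14.5, 32.6]
opening: 0.005
```

```bash
python3 - <<'E'
from go import *
import cv2
n,o="scene",(250,210)
im=capture(n)["pixels"][:,:,::-1]; cv2.imwrite(f"pics/{n}4.png",cv2.resize(im[o[1]:o[1]+112,o[0]:o[0]+150],None,fx=5,fy=5,interpolation=cv2.INTER_CUBIC))
rep(-.015,0,.042)
E
```

```text
t 5.6 pos [ 0.6099 -0.071   0.0422] nest -0.052 0.0008 F [-19.4 -12.7  30. ] Fnest -23.1 M [-2.42  3.6  -0.08]
shift [-0.0004  0.037   0.001 ] rot [ 0.25 -0.18  0.94] open 0.005933974052012999
```

View pics/scene4.png

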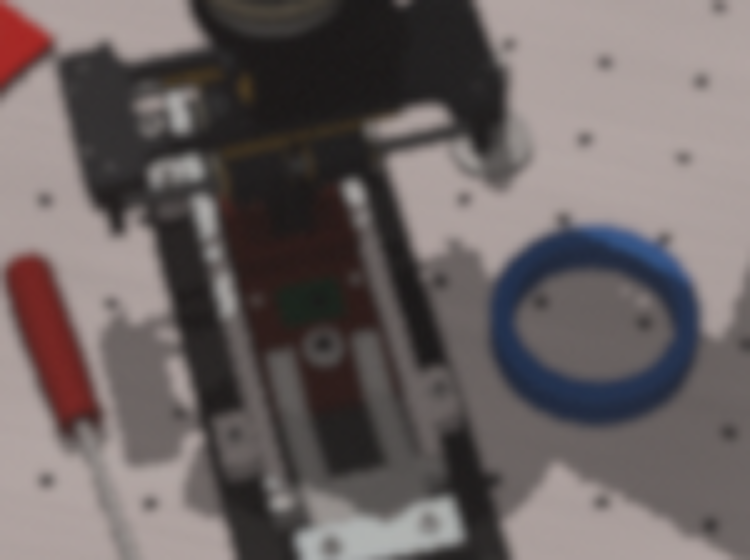

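```bash
python3 - <<'E'
from fit import *
import go
p=[.656,-.047,np.radians(28.45)]
def inv(uv,z):
    return least_squares(lambda v:(proj("scene",w(p,[[v[0],v[1],z]]))[0]-uv),[0,0]).x
f=lambda c:un(c,5,(250,210))
print("front",inv(f([342,408]),.034)-[.06,0]); print("sensor",inv(f([324,347]),.039)-[.032,0])
print("post foot",inv(f([492,160]),.0),"lip",inv(f([279,352]),.04),inv(f([366,335]),.04))
print("old sensor pic3",inv(f([310,304]),.039)-[.032,0])
go.rep(-.015,0,.042)
E
```

```text
front [-0.01014392 -0.00043533]
sensor [-0.01284185 -0.00134339]
post foot [-0.09070818  0.10962869] lip [ 0.01723345 -0.02200687] [0.01830207 0.01870912]
old sensor pic3 [-0.03732498 -0.0021467 ]
t 5.7 pos [ 0.6099 -0.0711  0.0422] nest -0.052 0.0008 F [-19.5 -12.4  30.1] Fnest -23.1 M [-2.27  3.46 -0.02]
shift [-0.0004  0.037   0.001 ] rot [ 0.21 -0.18  0.89] open 0.005633985317054867
```

Carrier is at nest x ≈ −11 mm, under the bow, moving along with the finger and the bed still down. Continuing.

Call:
play_rows:
  rows:
    - [[-0.0005,0.004,0,0,0,0,0],[-0.001,0.008,0,0,0,0,0],[-0.001,0.012,0,0,0,0,0],[-0.001,0.016,0,0,0,0,0],[-0.001,0.02,0,0,0,0,0],[-0.001,0.023,0,0,0,0,0],[-0.001,0.026,0,0,0,0,0]]

```text
time_s: 6.4
position: [0.6315, -0.0591, 0.0423]
tcp_rot: [[-0.018, 0.878, 0.479], [-0.005, 0.479, -0.878], [-1.0, -0.018, -0.005]]
force: [-18.6, -13.4, 25.4]
opening: 0.006
```

```bash
cat > look.py <<'E'
from go import *
import cv2,sys
n,o="scene",(250,210)
im=capture(n)["pixels"][:,:,::-1]; cv2.imwrite(f"pics/{sys.argv[1]}.png",cv2.resize(im[o[1]:o[1]+112,o[0]:o[0]+150],None,fx=5,fy=5,interpolation=cv2.INTER_CUBIC))
rep(-.015,0,.042)
E
python3 look.py s5
```

```text
t 6.45 pos [ 0.6325 -0.0586  0.0423] nest -0.0262 0.001 F [-15.9  -8.9  23. ] Fnest -18.2 M [-1.82  2.92  0.04]
shift [0.0001 0.0112 0.0011] rot [ 0.15 -0.23  0.94] open -0.0001561319811046529
```

View pics/s5.png

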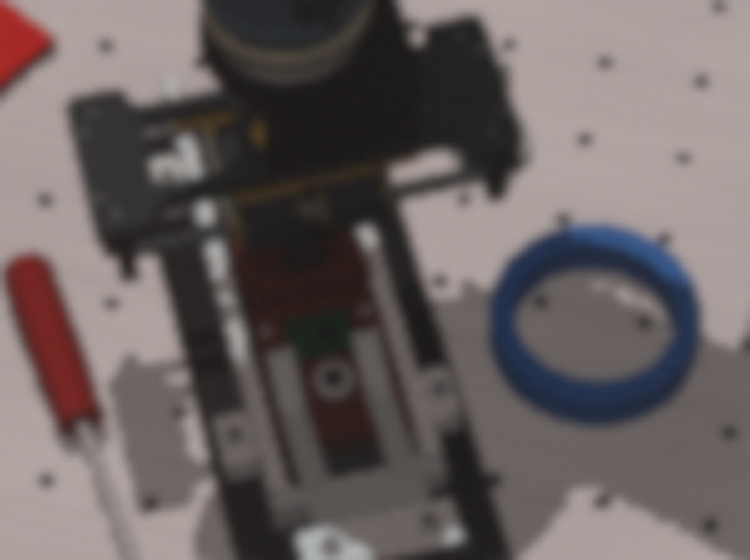

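Call:
play_rows:
  rows:
    - [[0,0.003,0,0,0,0,0],[0,0.006,0,0,0,0,0],[0,0.009,0,0,0,0,0],[0,0.011,0,0,0,0,0],[0,0.013,0,0,0,0,0],[0,0.015,0,0,0,0,0]]

```text
time_s: 7.05
position: [0.6459, -0.0513, 0.0423]
tcp_rot: [[-0.016, 0.878, 0.479], [-0.004, 0.479, -0.878], [-1.0, -0.016, -0.004]]
force: [-15.7, -11.0, 24.4]
opening: 0.004
```

```bash
python3 look.py s6
```

```text
t 7.1 pos [ 0.6465 -0.051   0.0423] nest -0.0103 0.001 F [-14.5  -8.7  22.4] Fnest -16.9 M [-1.55  2.75  0.04]
shift [ 0.0004 -0.0047  0.001 ] rot [ 0.13 -0.21  0.84] open 0.0039321884457792135
```

View pics/s6.png

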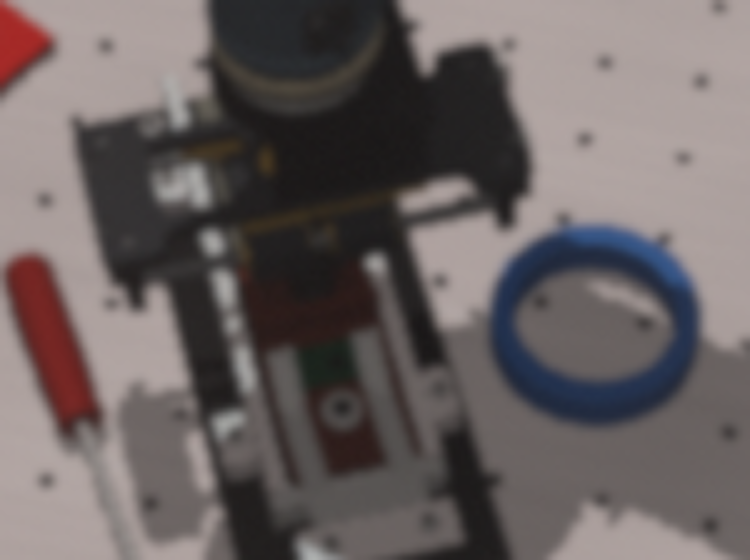

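```bash
cat > est.py <<'E'
from fit import *
import sys
p=[.656,-.047,np.radians(28.45)]
uv=un([float(sys.argv[1]),float(sys.argv[2])],5,(250,210))
print(least_squares(lambda v:(proj("scene",w(p,[[v[0],v[1],.039]]))[0]-uv),[0,0]).x-[.032,0])
E
python3 est.py 334 378; python3 est.py 343 408
```

```text
[ 0.0044839  -0.00081551]
[ 0.02092962 -0.00060811]
```

Call:
play_rows:
  rows:
    - [[0,0.002,0,0,0,0,0],[0,0.004,0,0,0,0,0],[0,0.006,0,0,0,0,0],[0,0.006,0,0,0,0,0]]

```text
time_s: 7.7
position: [0.649, -0.0496, 0.0423]
tcp_rot: [[-0.021, 0.877, 0.48], [-0.006, 0.479, -0.878], [-1.0, -0.021, -0.005]]
force: [-19.5, -13.6, 26.6]
opening: 0.004
```

```bash
python3 look.py s7
```

```text
t 7.75 pos [ 0.649  -0.0496  0.0423] nest -0.0074 0.001 F [-20.1 -13.9  26.6] Fnest -24.3 M [-2.46  3.77 -0.02]
shift [ 0.0005 -0.0076  0.001 ] rot [ 0.2  -0.27  1.2 ] open 0.0044661388880669756
```

View pics/s7.png

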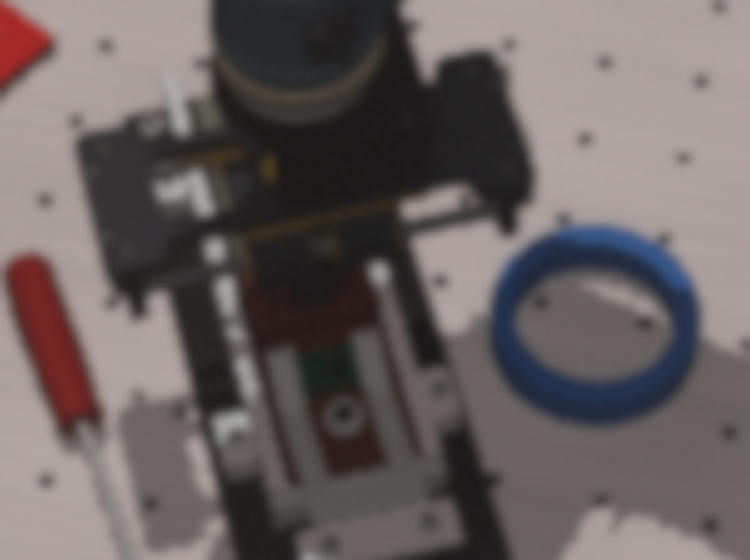

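Call:
play_rows:
  rows:
    - [[0,0.002,0,0,0,0,0],[0,0.004,0,0,0,0,0],[0,0.006,0,0,0,0,0],[0,0.006,0,0,0,0,0]]

```text
time_s: 8.15
position: [0.6491, -0.0495, 0.0424]
tcp_rot: [[-0.033, 0.876, 0.481], [-0.01, 0.481, -0.877], [-0.999, -0.033, -0.007]]
force: [-30.0, -21.0, 33.2]
opening: 0.009
```

```bash
python3 look.py s8; python3 est.py 345 415
```

```text
t 8.2 pos [ 0.6491 -0.0495  0.0423] nest -0.0072 0.0011 F [-30.5 -21.1  32.7] Fnest -36.8 M [-3.89  5.44  0.07]
shift [ 0.0006 -0.0078  0.0011] rot [ 0.29 -0.41  1.89] open 0.006366915876898269
[ 0.02472178 -0.00060377]
```

View pics/s8.png

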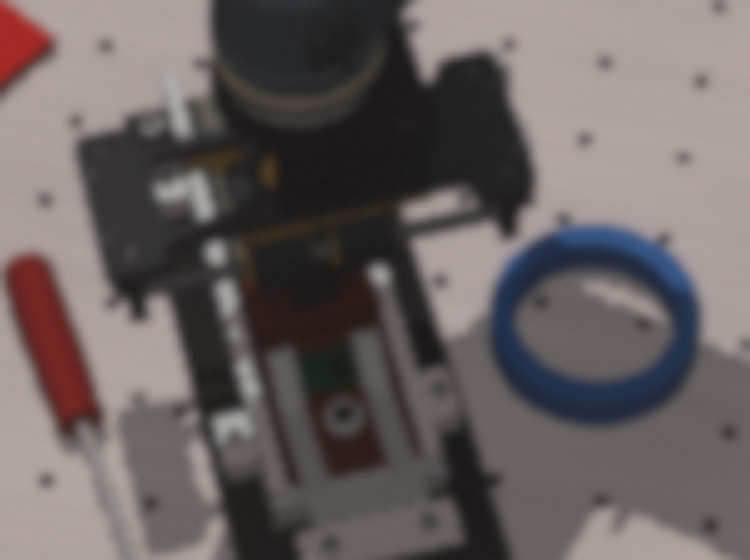

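The finger stopped at the rib and the axial force doubled with no motion, so the carrier is against the stop. Unloading the push before lifting.

Call:
play_rows:
  rows:
    - [[0,-0.004,0,0,0,0,0],[0,-0.008,0,0,0,0,0],[0,-0.012,0,0,0,0,0],[0,-0.013,0,0,0,0,0],[0,-0.013,0,0,0,0,0]]

```text
time_s: 8.8
position: [0.6488, -0.0498, 0.0423]
tcp_rot: [[-0.007, 0.879, 0.477], [-0.001, 0.477, -0.879], [-1.0, -0.007, -0.002]]
force: [-8.7, -3.8, 18.6]
opening: 0.005
```

```bash
python3 look.py s9
```

```text
t 8.85 pos [ 0.6489 -0.0498  0.0423] nest -0.0076 0.0009 F [-9.  -3.8 19. ] Fnest -9.7 M [-0.74  1.75  0.01]
shift [ 0.0004 -0.0074  0.0009] rot [ 0.04 -0.12  0.38] open 0.005551353695060782
```

Call:
play_rows:
  rows:
    - [[0,-0.002,0,0,0,0,0],[-0.002,-0.003,0,0,0,0,0],[-0.004,-0.003,0,0,0,0,0],[-0.006,-0.004,0,0,0,0,0],[-0.01,-0.004,0,0,0,0,0],[-0.015,-0.006,0,0,0,0,0],[-0.03,-0.008,0,0,0,0,0],[-0.06,-0.008,0,0,0,0,0],[-0.1,-0.008,0,0,0,0,0],[-0.13,-0.008,0,0,0,0,0]]

```text
time_s: 9.85
position: [0.6453, -0.0522, 0.1727]
tcp_rot: [[0.001, 0.879, 0.476], [0.0, 0.476, -0.879], [-1.0, 0.001, 0.0]]
force: [0.6, -0.0, 0.5]
opening: 0.002
```

```bash
python3 look.py s10
```

```text
t 9.9 pos [ 0.6485 -0.0528  0.1782] nest -0.0094 -0.0016 F [ 0.5 -0.6  3.4] Fnest 0.2 M [-0.08  0.16 -0.04]
shift [ 0.1362 -0.0068 -0.0025] rot [-0.01  0.41 -0.48] open 0.0048755317588276776
```

View pics/s10.png

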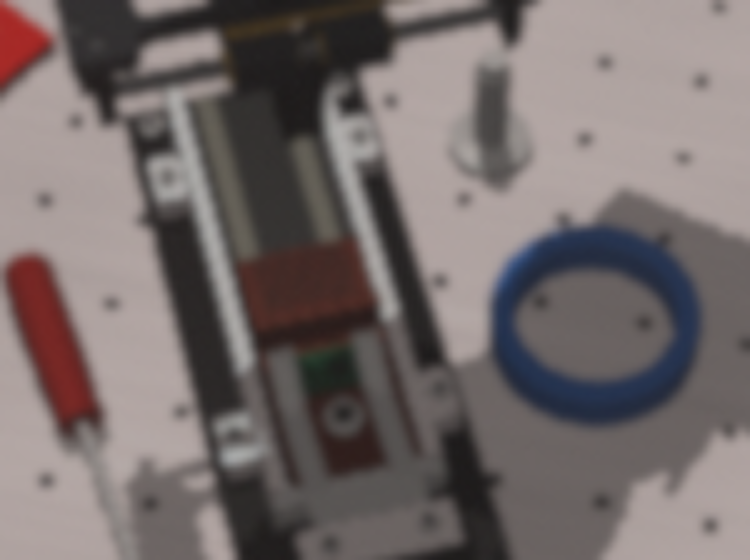

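The carrier stayed put (sensor still at (345,415)), and the post, tape and screwdriver haven't moved. I'll clear the arm and check once more.

Call:
play_rows:
  rows:
    - [[-0.05,-0.1,0.1,0,0,0,0],[-0.05,-0.1,0.1,0,0,0,0],[-0.05,-0.1,0.15,0,0,0,0],[-0.05,-0.1,0.2,0,0,0,0],[-0.05,-0.1,0.25,0,0,0,0],[-0.05,-0.1,0.25,0,0,0,0],[-0.05,-0.1,0.25,0,0,0,0],[-0.05,-0.1,0.25,0,0,0,0]]

```text
time_s: 10.7
position: [0.6753, -0.3202, 0.2192]
tcp_rot: [[-0.002, 0.88, 0.475], [0.002, 0.475, -0.88], [-1.0, -0.001, -0.002]]
force: [-0.9, -0.1, -0.4]
opening: 0.003
```

```bash
python3 - <<'E'
from go import *
import cv2
a=capture("scene")["pixels"][:,:,::-1];b=capture("top")["pixels"][:,:,::-1]
A=cv2.resize(a[210:322,250:330],None,fx=5,fy=5,interpolation=cv2.INTER_CUBIC);B=cv2.resize(b[160:272,285:365],None,fx=5,fy=5,interpolation=cv2.INTER_CUBIC)
cv2.imwrite("pics/fin.png",np.hstack([A,B])); rep(0,0,.2)
E
```

```text
t 10.8 pos [ 0.6752 -0.3181  0.2193] nest -0.1123 -0.2475 F [-0.6  1.  -0.2] Fnest -0.0 M [-0.01  0.15 -0.  ]
shift [ 0.0199  0.1124 -0.2474] rot [ 0.02 -0.18  0.07] open 0.005092703679289296
```

View pics/fin.png

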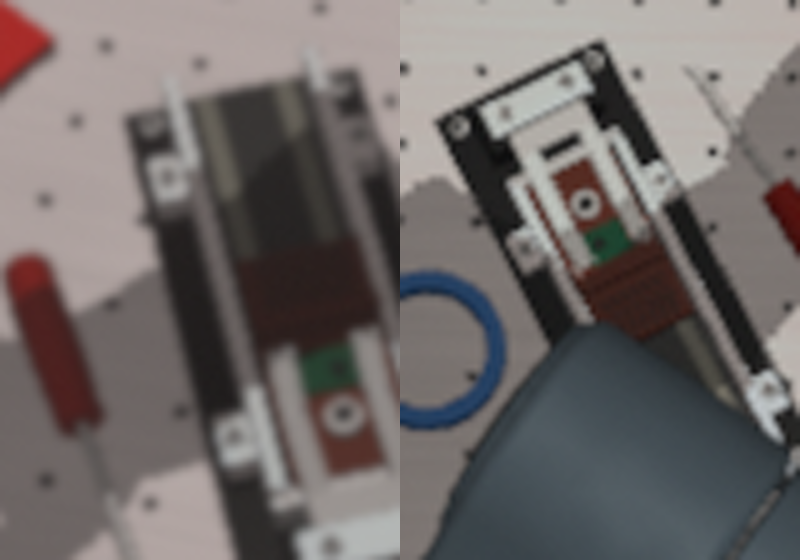

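Both views show the carrier under the prongs and up against the stop, with the arm clear.

```bash
python3 -c "
from rig import *
print(hand_in())"
```

```text
the job is handed in; nothing more can be done
None
```

I loaded the carrier home against the end stop and handed the job in at about 10.8 s of the 42 s allowed. The leaf spring alone now holds it down.

- **Pressing:** With the fingers shut on the thumb step, I pressed the bed fully down, to a TCP height of 42.3 mm at about 17 N. It stayed down for the whole slide.
- **Home:** I slid the carrier under the spring until the finger was against the rib. Commanding 6 mm more moved it only 0.2 mm, while the push rose from 24 to 37 N. Camera estimates put the carrier at nest x of about 24.7 mm, against a nominal 25.
- **Letting go:** I eased off the push, lifted straight up and moved the arm aside. The sensor stayed at the same image position, and the final pictures from both cameras show the carrier under the prongs with the force on the tool near zero.

**Disagreements and limits:**
- The two cameras' fits of the nest differed by about 4 mm along world x. I used a value in between, so the contact force is the stronger evidence that it is home.
- I had no direct reading of the bed or spring joints.
- The tape roll, post and screwdriver showed no movement in the close-up views. I did not recheck the other bystanders at the end.

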